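# Set the flip tags on the stock bins

### The arm

A 6-joint arm with a two-finger parallel gripper is mounted at the origin on a cart in front of the work surface, level with it; the furniture and walls round the work are solid. World frame = base frame: x ahead of the robot, y to its left, z up, the work surface at z = 0. Lengths are in m, angles in rad, forces in N, time in s.
With the tool pointing down it reaches from about 0.25 to 0.775 m from the base axis. Payload 8.9 kg.
Tool frame: the origin (TCP) lies at the very end of the fingers, on their centre line; the grasp point (between the pads) lies 19 mm behind it; x points along the fingers, z is the direction in which the jaws open and shut, and the axes are right-handed (so a half turn about x gives the same grasp; the last joint's range is limited). The gripper opens to 85 mm and grips with 20 to 120 N. Pads are 22 mm wide; open, the fingers measure 114 mm over their backs; the gripper's body (76 mm by 85 mm) begins 54 mm behind the grasp point. The pads swing forward as they close: fully open they stand 13 mm farther back than shut.
Start: joints at [-1.446, 0.291, -0.153, 1.127, 0, 1.431], TCP at [0.137, -0.507, 0.231] pointing down, gripper open.
Joint ranges: [-2.52, 2.52], [-0.91, 1.74], [-1.3, 1.37], [-1.96, 2.02], [-1.52, 1.47], [-3.14, 3.14]. Speed limits (rad/s): [2.22, 2.22, 2.79, 3.14, 3.14, 3.14].

### API

Orientations are given as a 3x3 rotation matrix whose columns are the frame's x, y, z axes.
In Python, from rig import manip gives the robot as it stands.
- The arm moves only by the tool move_arm, never from a script. Its argument "moves" is a list of rows, each a list of 3 entries, a list of its own where there are three numbers: the shift along the tool's x, y, z in m, then the turn about the tool's x in rad, then the finger opening in m, from 0 to 0.0854. A call has 1 to 20 rows; each row shifts and turns the commanded pose from where the row before left it, along the tool's axes as they then stand; what a row does not reach is not made up. A row lasts 1/10 s, in which the tool goes at most 50 mm and 8.59 degrees, less where a joint would pass 70% of its speed; a pose out of reach is approached as far as the arm can. A call with a gripper value outside its range is refused whole. The fingers move at their own pace and stop on an object; "newtons" is the grip in N (left out, the last holds). Time passes only in rows, so rows that do not move let the fingers close. It gives the time, the measured TCP pose, the force and the opening at its end, in the units of the state.
- manip.state(): the state, without advancing time (a new reading comes with each control period).
- manip.camera(name): name is "scene" or "top" or "wrist"; returns the picture (420x560x3 uint8, red, green, blue); there is no depth.
- manip.calibration(name): a dict with "intrinsics" (3x3 intrinsics, pixels), "cam_to_world" (4x4, takes a point from camera to world coordinates). Camera axes: x right, y down, z forward; pixel columns grow to the right and rows downward; lengths in m; the calibration is good to about 2 mm. The wrist camera is an equidistant fisheye: a pixel r from the principal point sees the ray r / f radians off the axis. A picture is of the moment at which its call begins: read the wrist's pose just before it. calibration takes no time and is no camera call; for the wrist camera it gives the pose at the moment of the call.
- manip.finish_job(): hands the job in, once; it reports no verdict.
The state is a dict: "clock": time; "joints": joint angles; "qvel": joint speeds; "effort": joint torques, N m; "eef_pos": TCP position; "ee_rot": TCP orientation; "contact_force": force on the tool from outside, world axes, zero at the start; "wrist_torque": the same for the moment, N m; "grip_width": finger opening in m.
Only numpy, scipy, OpenCV 4.12 (cv2) and the standard library are available. Lean on these libraries where they do the work, as an engineer would, in place of code of your own. Each camera call takes 0.05 s, during which the arm holds its last target.

### The job

Each blue stock bin on the board has a hinged flip tag on a post in front of it, green on one face and red on the other. With a fingertip, push the wrong tags over to their other side, so that the full bins show green towards the robot and the nearly empty bin shows red. Push gently, do not grip or pick up anything, and leave the loose things where they are.

Things in the scene. Friction and masses are not known exactly. Their poses are not given: they have to be found in the camera images.
- bin_capacitors: blue open bin FULL of dark blue capacitor cans (six, tops 61 mm above the bench). Fixed on the board, 104 mm wide (y), 88 deep (x), 50 high, front wall 26 high. Origin at the board's top (10 mm above the bench), mid-width; x points away from the robot; bin spans x = -4 to 84 mm; tag post at x = -50. Bins stand 118 mm apart along y
- bin_transformers: blue open bin FULL of black-and-yellow transformers (four). Fixed on the board, 104 mm wide (y), 88 deep (x), 50 high, front wall 26 high. Origin at the board's top (10 mm above the bench), mid-width; x points away from the robot; bin spans x = -4 to 84 mm; tag post at x = -50. Bins stand 118 mm apart along y
- bin_chargers: blue open bin NEARLY EMPTY: one loose white charger block in it. Fixed on the board, 104 mm wide (y), 88 deep (x), 50 high, front wall 26 high. Origin at the board's top (10 mm above the bench), mid-width; x points away from the robot; bin spans x = -4 to 84 mm; tag post at x = -50. Bins stand 118 mm apart along y
- tag_capacitors_hinge (a point): on the upright hinge axis of the capacitor bin's tag post, 64 mm above the bench, at mid-height of the tag (a stiff leaf 3 mm thick, spanning 38 to 90 mm above the bench and 6 to 52 mm out from the axis; the 9 mm post's cap ends at 100 mm). Axes as the bin's. 46 mm are free between this axis and the bin's front wall
- tag_capacitors (a joint): angle (rad) of the capacitor bin's tag. 0: leaf points along the bin's -x, out at the robot; positive: swung to -y (robot's right), GREEN face to the robot; negative: swung to +y (left), RED face to the robot. Stops at -1.2 and 1.2. No latch; light friction (0.015 N m, under 1 N at the leaf's edge) holds it where it is left
- tag_transformers_hinge (a point): on the upright hinge axis of the transformer bin's tag post, 64 mm above the bench, at mid-height of the tag (a stiff leaf 3 mm thick, spanning 38 to 90 mm above the bench and 6 to 52 mm out from the axis; the 9 mm post's cap ends at 100 mm). Axes as the bin's. 46 mm are free between this axis and the bin's front wall
- tag_transformers (a joint): angle (rad) of the transformer bin's tag. 0: leaf points along the bin's -x, out at the robot; positive: swung to -y (robot's right), GREEN face to the robot; negative: swung to +y (left), RED face to the robot. Stops at -1.2 and 1.2. No latch; light friction (0.015 N m, under 1 N at the leaf's edge) holds it where it is left
- tag_chargers_hinge (a point): on the upright hinge axis of the charger bin's tag post, 64 mm above the bench, at mid-height of the tag (a stiff leaf 3 mm thick, spanning 38 to 90 mm above the bench and 6 to 52 mm out from the axis; the 9 mm post's cap ends at 100 mm). Axes as the bin's. 46 mm are free between this axis and the bin's front wall
- tag_chargers (a joint): angle (rad) of the charger bin's tag. 0: leaf points along the bin's -x, out at the robot; positive: swung to -y (robot's right), GREEN face to the robot; negative: swung to +y (left), RED face to the robot. Stops at -1.2 and 1.2. No latch; light friction (0.015 N m, under 1 N at the leaf's edge) holds it where it is left
- charger: loose white charger block, 30x44x26 mm, lying in the nearly empty bin; origin at the centre of its underside; leave it there
- jar: small loose jar with a black lid, 31 mm across, 26 mm high, on the bench in front of the board; bystander; origin at the centre of its underside
- tape: loose roll of tape, 46 mm across, 19 mm high, in front of the board; bystander; origin at the centre of its underside
- loupe: loose black eye loupe, 37 mm across, 35 mm high, in front of the board; bystander; origin at the centre of its underside
- dish: loose grey dish of screws, 72 mm across, 18 mm high, near the front left of the board; bystander; origin at the centre of its underside

How it is judged:
At the end, for the whole second after the job is handed in: The tags of both full bins (capacitors, transformers) show green, turned more than 0.6 rad to the right; the tag of the nearly empty bin (charger) shows red, turned more than 0.6 rad to the left; all tags at rest; every loose thing within 30 mm of where it stood (value of joint each of tag_capacitors, tag_transformers above 0.6 rad and value of joint tag_chargers below -0.6 rad and velocity of joint tag_capacitors between -0.1 and 0.1 rad/s and velocity of joint tag_transformers between -0.1 and 0.1 rad/s and velocity of joint tag_chargers between -0.1 and 0.1 rad/s and distance of each of charger, jar, tape, loupe, dish from where it was at the start of the episode below 0.03 m); the robot touches nothing.
It fails at once if a loose thing is moved, picked up or lifted more than 30 mm from its place (distance of any of charger, jar, tape, loupe, dish from where it was at the start of the episode above 0.03 m).
It fails at once if a tag is pushed or gripped with more than 25 N (contact force between the fingers and tag_capacitors above 25 N or contact force between the fingers and tag_transformers above 25 N or contact force between the fingers and tag_chargers above 25 N).
It also fails if it takes over 40 s, if anything falls off the work surface, if the arm or the gripper's body presses on something with over 40 N, if the wrist force passes 120 N, or if a joint passes its speed limit or range.

## Working session

There is one attempt and no reset: what is moved stays moved. The work goes in short steps, Python scripts to look and compute and a tool call to move; the robot and the scene stay as the last step left them, time stands still between calls to the robot, and variables do not carry over. Pictures are saved under pics/ and viewed, and the job is handed in when it is done.

Besides the shell and the picture viewer there is one more tool, called after "Emit:" as name([rows], argument=value, ...), one row to a line, values as JSON. move_arm: Moves the arm, as the interface text tells. Its arguments: {"type":"object","properties":{"moves":{"type":"array"},"newtons":{"type":"number"}},"required":["moves"]}

```bash
mkdir -p pics
python3 - <<'E'
from rig import manip
import cv2,numpy as np
for n in ["scene","top","wrist"]:
    c=manip.calibration(n);print(n,np.round(c["intrinsics"],1).tolist(),np.round(c["cam_to_world"],3).tolist())
    cv2.imwrite(f"pics/{n}0.png",manip.camera(n)[:,:,::-1])
s=manip.state();print({k:np.round(v,3).tolist() for k,v in s.items()})
E
```

```text
scene [[546.5, 0.0, 277.8], [0.0, 546.5, 217.1], [0.0, 0.0, 1.0]] [[-0.571, -0.551, 0.608, -0.128], [-0.821, 0.392, -0.416, 0.51], [-0.009, -0.737, -0.676, 0.79], [0.0, 0.0, 0.0, 1.0]]
top [[451.0, 0.0, 284.4], [0.0, 451.0, 209.7], [0.0, 0.0, 1.0]] [[0.02, -0.982, 0.189, 0.332], [-0.999, -0.025, -0.024, 0.091], [0.029, -0.188, -0.982, 1.018], [0.0, 0.0, 0.0, 1.0]]
wrist [[325.2, 0.0, 275.8], [0.0, 325.2, 213.6], [0.0, 0.0, 1.0]] [[0.261, -0.926, -0.273, 0.206], [-0.965, -0.251, -0.074, -0.489], [-0.0, 0.283, -0.959, 0.373], [0.0, 0.0, 0.0, 1.0]]
{'clock': 0.15, 'joints': [-1.446, 0.291, -0.154, 1.127, 0.0, 1.431], 'qvel': [-0.0, -0.002, 0.002, -0.001, 0.001, 0.0], 'effort': [0.001, -53.737, 33.152, 0.011, -0.0, -0.0], 'eef_pos': [0.137, -0.507, 0.231], 'ee_rot': [[-0.0, 0.965, 0.261], [0.001, 0.261, -0.965], [-1.0, 0.0, -0.001]], 'contact_force': [-0.252, -0.232, -0.661], 'wrist_torque': [-0.055, 0.036, 0.079], 'grip_width': 0.085}
```

View pics/scene0.png

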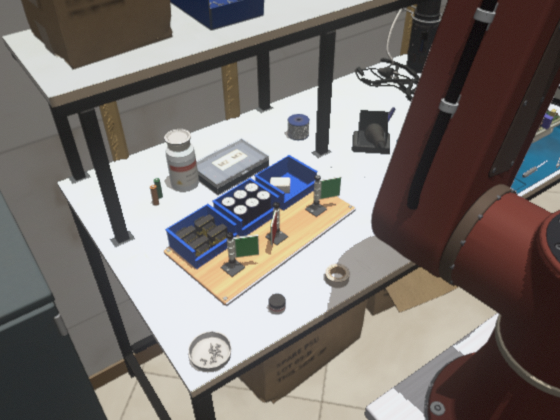

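View pics/top0.png

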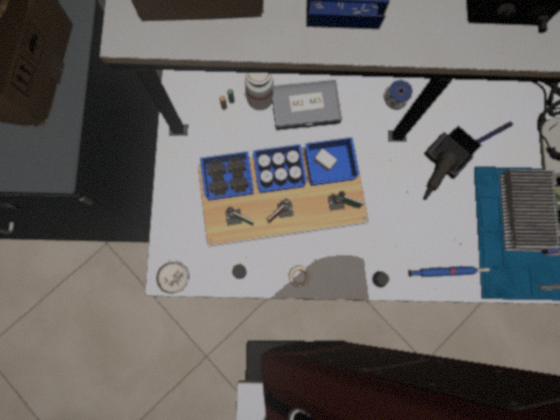

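View pics/wrist0.png

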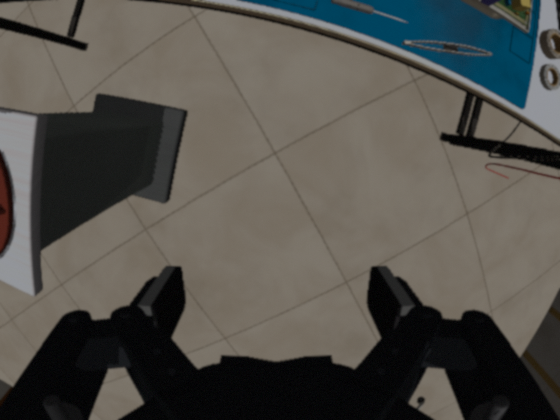

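The bins from left to right are transformers, capacitors and chargers. I'll enlarge the tag area to read the tags.

Run:
```python
import cv2
a=cv2.imread("pics/top0.png")[130:250,190:380];cv2.imwrite("pics/topz.png",cv2.resize(a,None,fx=4,fy=4,interpolation=cv2.INTER_CUBIC))
a=cv2.imread("pics/scene0.png")[150:300,160:360];cv2.imwrite("pics/scenez.png",cv2.resize(a,None,fx=4,fy=4,interpolation=cv2.INTER_CUBIC))
```

```text
(no output)
```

View pics/topz.png

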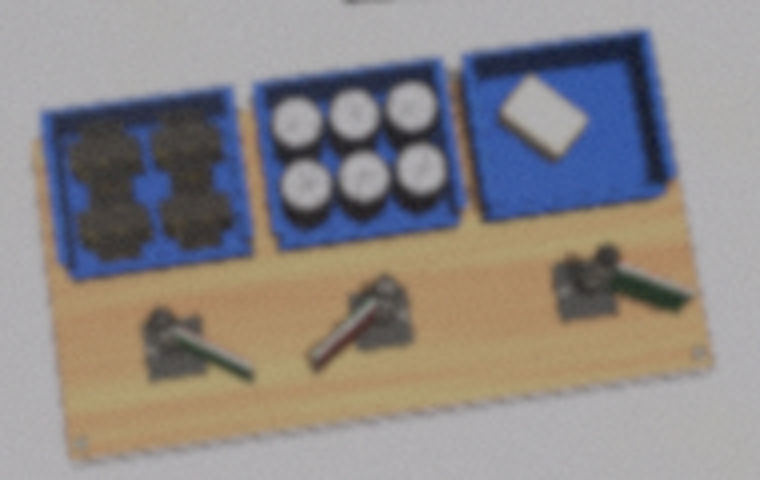

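View pics/scenez.png

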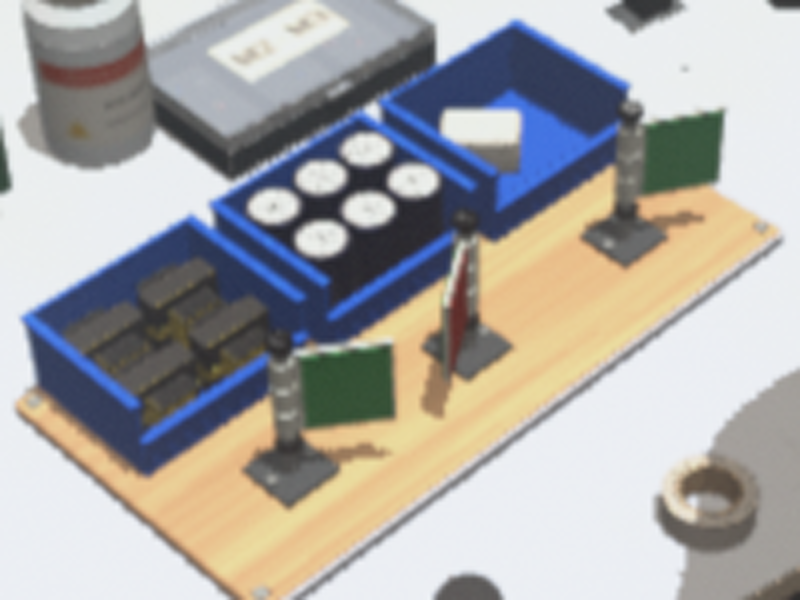

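```bash
cat > h.py <<'E'
from rig import manip
import numpy as np,cv2
def ray(n,u,v):
    c=manip.calibration(n);K=c["intrinsics"];T=np.array(c["cam_to_world"])
    d=T[:3,:3]@np.linalg.inv(K)@np.array([u,v,1.]);return T[:3,3],d/np.linalg.norm(d)
def plane(n,u,v,z):
    o,d=ray(n,u,v);return o+d*(z-o[2])/d[2]
def tri(u1,v1,u2,v2):
    o,d=ray("top",u1,v1);p,e=ray("scene",u2,v2)
    s=np.linalg.lstsq(np.c_[d,-e],p-o,rcond=None)[0];a=o+d*s[0];b=p+e*s[1];return (a+b)/2,np.linalg.norm(a-b)
T=lambda u,v:(190+u/4,130+v/4)
S=lambda u,v:(160+u/4,150+v/4)
E
python3 - <<'E'
from h import *
np.set_printoptions(precision=4,suppress=True)
for n,t,s in [("trf",(160,318),(280,343)),("cap",(388,288),(466,218)),("chg",(607,256),(630,107)),
 ("trf out",(252,374),(392,346)),("cap out",(314,352),(448,297)),("chg out",(690,292),(724,110)),
 ]:
    print(n,plane("top",*T(*t),.095 if 'out' not in n else .09),plane("scene",*S(*s),.095 if 'out' not in n else .09),*tri(*T(*t),*S(*s)))
# bin front corners: top of front wall 36mm ; board corners z=.01
for n,t in [("brd FL",(72,460)),("brd FR",(715,368)),("brd BL",(36,140))]: print(n,plane("top",*T(*t),.01))
for n,t in [("board FL",(265,600)),("FR",(780,238)),("BL",(18,405))]: print(n,plane("scene",*S(*t),.01))
for n,p,z in [("dish",(173,277),.015),("jar",(239,271),.026),("tape",(298,275),.015),("loupe",(380,279),.03)]: print(n,plane("top",*p,z))
# shelf edges
for p in [(107,62),(558,78)]:print("shelf",[plane("top",*p,z) for z in (.4,.5,.6)])
E
```

```text
trf [0.5074 0.1808 0.095 ] [0.5066 0.1815 0.095 ] [0.5077 0.1809 0.0938] 6.957477466194899e-05
cap [0.5265 0.0626 0.095 ] [0.5284 0.0637 0.095 ] [0.527  0.0634 0.0957] 0.0019689345130611204
chg [ 0.5467 -0.0524  0.095 ] [ 0.5505 -0.0536  0.095 ] [ 0.5464 -0.0513  0.0986] 0.0014893799362454621
trf out [0.48   0.1323 0.09  ] [0.4799 0.1385 0.09  ] [0.4823 0.1343 0.0853] 0.004640963141108507
cap out [0.4924 0.1004 0.09  ] [0.492  0.0992 0.09  ] [0.4919 0.1    0.0905] 0.001223765566058009
chg out [ 0.5296 -0.0971  0.09  ] [ 0.5254 -0.0954  0.09  ] [ 0.53   -0.0985  0.0857] 0.0016507042611199141
brd FL [0.4417 0.2345 0.01  ]
brd FR [ 0.5028 -0.127   0.01  ]
brd BL [0.6262 0.2649 0.01  ]
board FL [0.4456 0.2331 0.01  ]
FR [ 0.4979 -0.1185  0.01  ]
BL [0.6219 0.27   0.01  ]
dish [0.3692 0.3063 0.015 ]
jar [0.3848 0.1621 0.026 ]
tape [0.3795 0.0328 0.015 ]
loupe [ 0.374  -0.1455  0.03  ]
shelf [array([0.6657, 0.3408, 0.4   ]), array([0.6117, 0.3003, 0.5   ]), array([0.5578, 0.2598, 0.6   ])]
shelf [array([ 0.6639, -0.3328,  0.4   ]), array([ 0.6102, -0.2643,  0.5   ]), array([ 0.5566, -0.1958,  0.6   ])]
```

Run:
```python
from h import *
np.set_printoptions(precision=4,suppress=True)
print(tri(104,64,62,97)); print(tri(107,0,0,38)); print(tri(178,132,120,242),tri(397,136,322,153))
R=np.array(manip.state()["ee_rot"]); p=np.array([.137,-.507,.231])
h=np.array([.5465,-.052]); f=np.array([-.986,-.164]); r=np.array([.164,-.986])
def w(F,Rr,h): return h+F*f+Rr*r
P=[[.40,-.25,.2],[*w(-.015,.045,h),.2],[*w(-.015,.045,h),.062]]
for ph in (1.5,1.2,.9,.6,.3,0,-.3,-.5): P.append([*(w(.045*np.cos(ph),.045*np.sin(ph),h)),.062])
for q in P:
    q=np.array(q);print(q,R.T@(q-p));p=q
```

```text
(array([0.6834, 0.3602, 0.3578]), np.float64(0.004182581829516157))
(array([0.7833, 0.3778, 0.4069]), np.float64(0.06014559766166084))
(array([ 0.7138,  0.3253, -0.0083]), np.float64(0.0069838621024543215)) (array([ 0.7165, -0.2019, -0.0054]), np.float64(0.000398584019283068))
[ 0.4  -0.25  0.2 ] [ 0.0312  0.3209 -0.1795]
[ 0.5687 -0.0939  0.2   ] [ 0.0001  0.2035 -0.1067]
[ 0.5687 -0.0939  0.062 ] [ 0.138  -0.      0.0001]
[ 0.5507 -0.0968  0.062 ] [-0.     -0.0181 -0.0019]
[ 0.5373 -0.096   0.062 ] [ 0.     -0.0128 -0.0042]
[ 0.5247 -0.0913  0.062 ] [ 0.     -0.0109 -0.0078]
[ 0.514  -0.0831  0.062 ] [ 0.     -0.0081 -0.0107]
[ 0.5063 -0.0722  0.062 ] [ 0.     -0.0046 -0.0126]
[ 0.5021 -0.0594  0.062 ] [ 0.     -0.0007 -0.0134]
[ 0.5019 -0.0459  0.062 ] [ 0.      0.0033 -0.013 ]
[ 0.504  -0.0372  0.062 ] [ 0.      0.0043 -0.0079]
```

Emit:
move_arm([
  [[0, 0, 0], 0, 0],
  [[0, 0, 0], 0, 0],
  [[0, 0, 0], 0, 0],
  [[0, 0, 0], 0, 0],
  [[0, 0, 0], 0, 0],
], newtons=20)

```text
clock: 0.65
eef_pos: [0.1369, -0.5069, 0.2313]
ee_rot: [[-0.0, 0.965, 0.261], [-0.0, 0.261, -0.965], [-1.0, -0.0, 0.0]]
contact_force: [0.6, -0.4, -0.3]
grip_width: 0.0123
```

Transformer tag reads about +0.88 rad, which is already right. Capacitor reads -0.98 and charger +1.05, so both need flipping. The shelf's front edge is at x≈0.68, z≈0.36, so I'll travel low.

Emit:
move_arm([
  [[0.008, 0.032, -0.018], 0, 0],
  [[0.008, 0.032, -0.018], 0, 0],
  [[0.008, 0.032, -0.018], 0, 0],
  [[0.008, 0.032, -0.018], 0, 0],
  [[0.008, 0.032, -0.018], 0, 0],
  [[0.008, 0.032, -0.018], 0, 0],
  [[0.008, 0.032, -0.018], 0, 0],
  [[0.008, 0.032, -0.018], 0, 0],
  [[0.008, 0.032, -0.018], 0, 0],
  [[0.008, 0.032, -0.018], 0, 0],
  [[0, 0, 0], 0, 0],
  [[0, 0, 0], 0, 0],
])

```text
clock: 1.85
eef_pos: [0.3991, -0.2491, 0.1512]
ee_rot: [[-0.001, 0.965, 0.263], [0.0, 0.263, -0.965], [-1.0, -0.0, -0.0]]
contact_force: [0.5, 0.1, -0.6]
grip_width: -0.0001
```

Emit:
move_arm([
  [[0, 0.02, -0.0107], 0, 0],
  [[0, 0.02, -0.0107], 0, 0],
  [[0, 0.02, -0.0107], 0, 0],
  [[0, 0.02, -0.0107], 0, 0],
  [[0, 0.02, -0.0107], 0, 0],
  [[0, 0.02, -0.0107], 0, 0],
  [[0, 0.02, -0.0107], 0, 0],
  [[0, 0.02, -0.0107], 0, 0],
  [[0, 0.02, -0.0107], 0, 0],
  [[0, 0.02, -0.0107], 0, 0],
  [[0, 0, 0], 0, 0],
  [[0, 0, 0], 0, 0],
])

```text
clock: 3.05
eef_pos: [0.5637, -0.0952, 0.1513]
ee_rot: [[-0.0, 0.966, 0.26], [-0.0, 0.26, -0.966], [-1.0, -0.0, 0.0]]
contact_force: [-0.3, -0.6, -0.2]
grip_width: 0.0001
```

Run:
```python
from h import *
a=manip.camera("scene")[:,:,::-1];cv2.imwrite("pics/s1.png",a)
a=manip.camera("top")[:,:,::-1];cv2.imwrite("pics/t1.png",a)
```

```text
(no output)
```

View pics/s1.png

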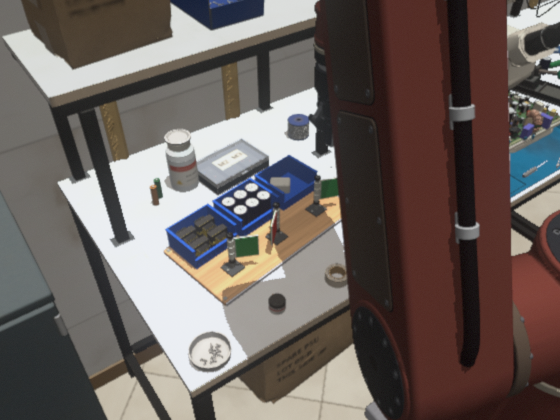

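View pics/t1.png

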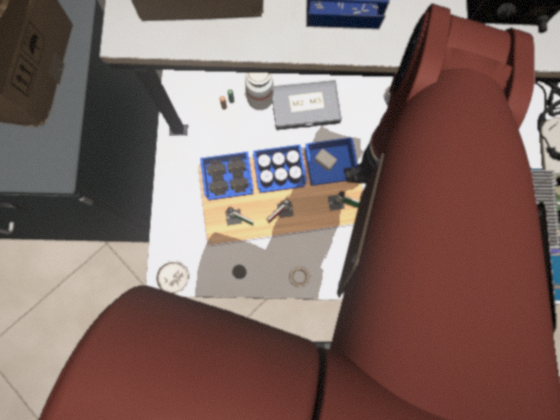

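The scene picture shows the tags unmoved, with the forearm hiding the gripper. I'll check the drop point with the wrist camera.

Run:
```python
from h import *
a=manip.camera("wrist")[:,:,::-1];cv2.imwrite("pics/w1.png",a)
```

```text
(no output)
```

View pics/w1.png

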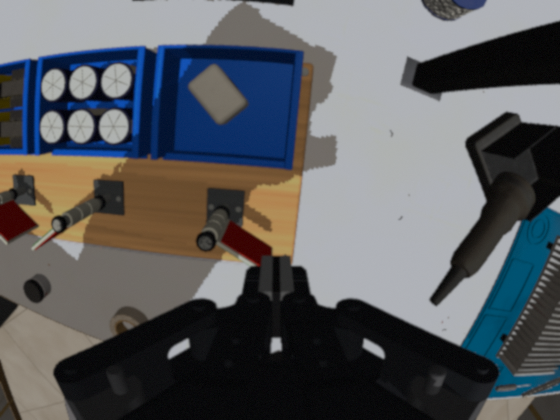

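The wrist view shows the finger tips at (276,262), just beyond and behind the charger tag's leaf end. That matches the plan, so I'll descend to z≈0.07.

Emit:
move_arm([
  [[0.01, 0.001, 0], 0, 0],
  [[0.01, 0.001, 0], 0, 0],
  [[0.01, 0.001, 0], 0, 0],
  [[0.01, 0.001, 0], 0, 0],
  [[0.01, 0.001, 0], 0, 0],
  [[0.01, 0, 0], 0, 0],
  [[0.01, 0, 0], 0, 0],
  [[0.01, 0, 0], 0, 0],
  [[0, 0, 0], 0, 0],
  [[0, 0, 0], 0, 0],
])

```text
clock: 4.2
eef_pos: [0.5688, -0.0928, 0.0712]
ee_rot: [[-0.0, 0.965, 0.261], [0.0, 0.261, -0.965], [-1.0, -0.0, -0.0]]
contact_force: [0.4, 0.6, -0.0]
grip_width: 0.0
```

Run:
```python
from h import *
a=manip.camera("wrist")[:,:,::-1];cv2.imwrite("pics/w2.png",a)
```

```text
(no output)
```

View pics/w2.png

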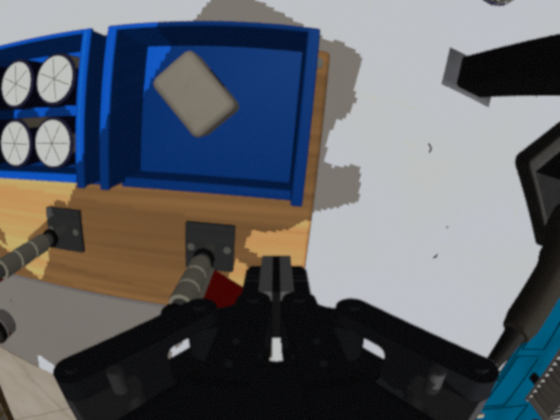

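Emit:
move_arm([
  [[0, -0.0062, -0.0003], 0, 0],
  [[0, -0.0062, -0.0003], 0, 0],
  [[0, -0.0062, -0.0003], 0, 0],
  [[0, -0.0064, -0.002], 0, 0],
  [[0, -0.0064, -0.002], 0, 0],
  [[0, -0.0055, -0.004], 0, 0],
  [[0, -0.0055, -0.004], 0, 0],
  [[0, -0.004, -0.0053], 0, 0],
  [[0, -0.004, -0.0053], 0, 0],
  [[0, 0, 0], 0, 0],
  [[0, 0, 0], 0, 0],
])

```text
clock: 5.35
eef_pos: [0.5141, -0.0831, 0.0713]
ee_rot: [[0.0, 0.965, 0.261], [-0.0, 0.261, -0.965], [-1.0, 0.0, 0.0]]
contact_force: [-0.6, 0.5, 0.6]
grip_width: -0.0
```

Run:
```python
from h import *
a=manip.camera("wrist")[:,:,::-1];cv2.imwrite("pics/w3.png",a)
a=manip.camera("top")[130:250,190:380,::-1];cv2.imwrite("pics/t3.png",cv2.resize(a,None,fx=4,fy=4))
```

```text
(no output)
```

View pics/w3.png

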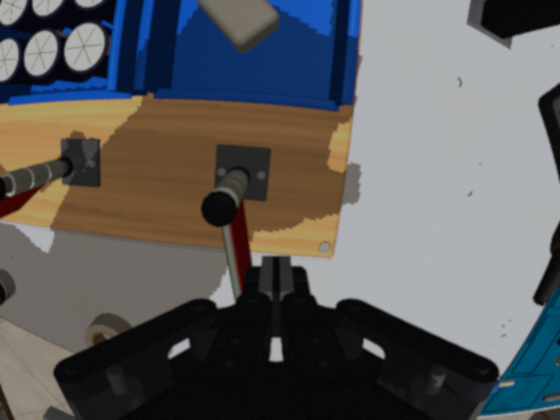

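View pics/t3.png

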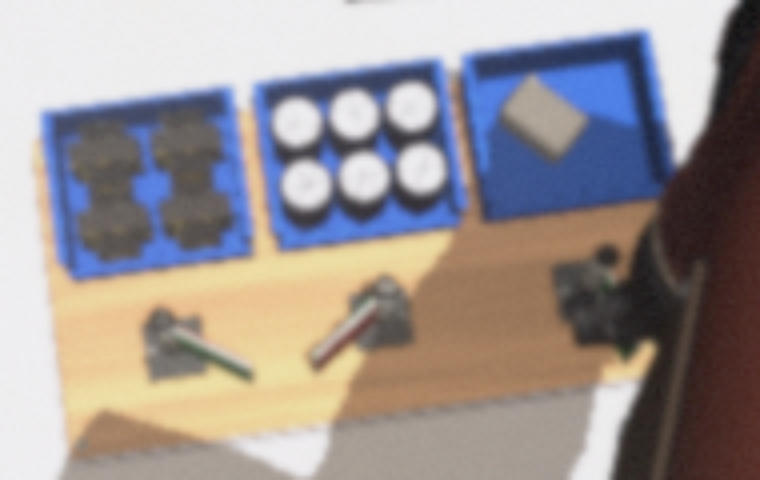

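The tag is swinging as planned: the leaf is now near 0 rad, with the finger tips on its right. I'll continue the arc.

Emit:
move_arm([
  [[0, -0.0023, -0.0063], 0, 0],
  [[0, -0.0023, -0.0063], 0, 0],
  [[0, -0.0004, -0.0067], 0, 0],
  [[0, -0.0004, -0.0067], 0, 0],
  [[0, 0.0016, -0.0065], 0, 0],
  [[0, 0.0016, -0.0065], 0, 0],
  [[0, 0.0022, -0.004], 0, 0],
  [[0, 0.0022, -0.004], 0, 0],
  [[0, 0, 0], 0, 0],
  [[0, 0, 0], 0, 0],
])

```text
clock: 6.45
eef_pos: [0.5041, -0.0373, 0.0713]
ee_rot: [[-0.0, 0.965, 0.261], [0.0, 0.261, -0.965], [-1.0, -0.0, -0.0]]
contact_force: [1.0, 0.2, -0.2]
grip_width: 0.0001
```

Run:
```python
from h import *
a=manip.camera("wrist")[:,:,::-1];cv2.imwrite("pics/w4.png",a)
```

```text
(no output)
```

View pics/w4.png

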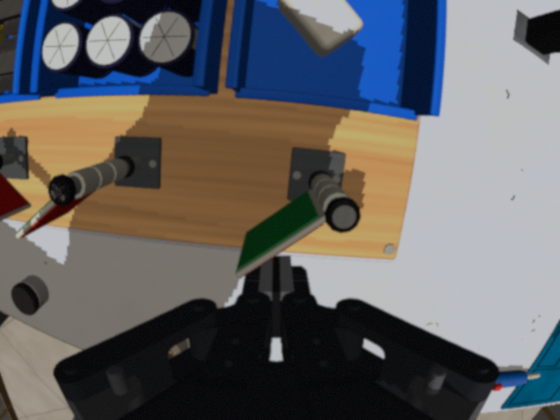

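The charger tag now shows green to the wrist camera on the bin side, so red faces the robot, at about -0.9 rad. I'll back off, lift, and go to the left-rear side of the capacitor tag.

Emit:
move_arm([
  [[0, -0.01, 0.001], 0, 0],
  [[0, -0.015, 0], 0, 0],
  [[0, -0.015, 0], 0, 0],
  [[-0.02, 0, 0], 0, 0],
  [[-0.03, 0, 0], 0, 0],
  [[-0.03, 0, 0], 0, 0],
  [[0, 0.0105, -0.0136], 0, 0],
  [[0, 0.0105, -0.0136], 0, 0],
  [[0, 0.0105, -0.0136], 0, 0],
  [[0, 0.0105, -0.0136], 0, 0],
  [[0, 0.0105, -0.0136], 0, 0],
  [[0, 0.0105, -0.0136], 0, 0],
  [[0, 0.0105, -0.0136], 0, 0],
  [[0, 0.0105, -0.0136], 0, 0],
  [[0, 0.0105, -0.0136], 0, 0],
  [[0, 0.0105, -0.0136], 0, 0],
  [[0, 0, 0], 0, 0],
  [[0, 0, 0], 0, 0],
])

```text
clock: 8.3
eef_pos: [0.5313, 0.11, 0.1511]
ee_rot: [[-0.0, 0.965, 0.261], [-0.0, 0.261, -0.965], [-1.0, -0.001, 0.0]]
contact_force: [0.6, -0.4, 0.1]
grip_width: -0.0
```

Run:
```python
from h import *
a=manip.camera("wrist")[:,:,::-1];cv2.imwrite("pics/w5.png",a)
```

```text
(no output)
```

View pics/w5.png

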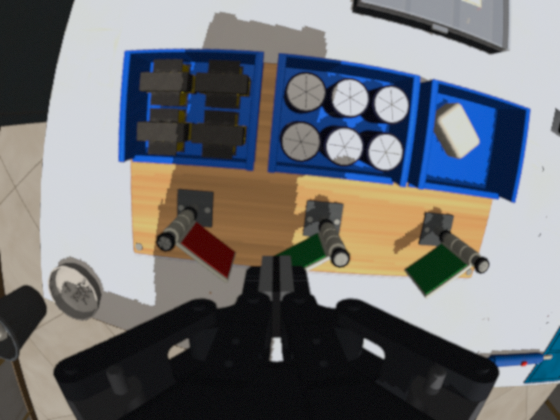

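Emit:
move_arm([
  [[0.01, 0.0005, 0], 0, 0],
  [[0.01, 0, 0], 0, 0],
  [[0.01, 0, 0], 0, 0],
  [[0.01, 0, 0], 0, 0],
  [[0.01, 0, 0], 0, 0],
  [[0.01, 0, 0], 0, 0],
  [[0.01, 0, 0], 0, 0],
  [[0.01, 0, 0], 0, 0],
  [[0, 0, 0], 0, 0],
  [[0, 0, 0], 0, 0],
])

```text
clock: 9.35
eef_pos: [0.532, 0.1101, 0.0712]
ee_rot: [[-0.0, 0.965, 0.261], [0.0, 0.261, -0.965], [-1.0, -0.0, -0.0]]
contact_force: [0.6, 0.3, -0.4]
grip_width: 0.0
```

Run:
```python
from h import *
np.set_printoptions(precision=4,suppress=True)
a=manip.camera("wrist")[:,:,::-1];cv2.imwrite("pics/w6.png",a)
R=np.array(manip.state()["ee_rot"]); p=np.array(manip.state()["eef_pos"])
h=np.array([.527,.0633]); f=np.array([-.986,-.164]); r=np.array([.164,-.986])
for ph in (-1.5,-1.2,-.9,-.6,-.3,0,.3,.5):
    q=np.array([*(h+.045*np.cos(ph)*f+.045*np.sin(ph)*r),p[2]]);print(ph,q,R.T@(q-p));p=q
```

```text
-1.5 [0.5165 0.107  0.0715] [-0.     -0.016  -0.0012]
-1.2 [0.504  0.102  0.0715] [-0.     -0.0133  0.0016]
-0.9 [0.4936 0.0935 0.0715] [-0.     -0.0123  0.0055]
-0.6 [0.4862 0.0823 0.0715] [-0.     -0.0101  0.0089]
-0.3 [0.4824 0.0694 0.0715] [-0.     -0.007   0.0115]
0 [0.4826 0.0559 0.0715] [-0.     -0.0033  0.013 ]
0.3 [0.4868 0.0431 0.0715] [0.     0.0007 0.0134]
0.5 [0.4916 0.0356 0.0715] [0.     0.0027 0.0086]
```

View pics/w6.png

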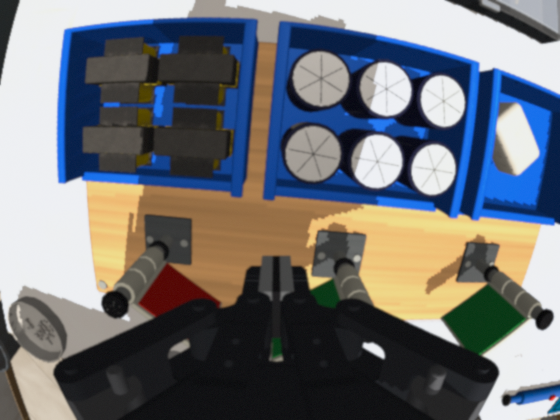

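The finger is behind the capacitor leaf: green shows to its right at (325,295). The transformer leaf is clear on the left. Now the sweep.

Emit:
move_arm([
  [[0, -0.0053, -0.0004], 0, 0],
  [[0, -0.0053, -0.0004], 0, 0],
  [[0, -0.0053, -0.0004], 0, 0],
  [[0, -0.0066, 0.0008], 0, 0],
  [[0, -0.0066, 0.0008], 0, 0],
  [[0, -0.0062, 0.0027], 0, 0],
  [[0, -0.0062, 0.0027], 0, 0],
  [[0, -0.005, 0.0044], 0, 0],
  [[0, -0.005, 0.0044], 0, 0],
  [[0, -0.0035, 0.0057], 0, 0],
  [[0, -0.0035, 0.0057], 0, 0],
  [[0, 0, 0], 0, 0],
  [[0, 0, 0], 0, 0],
])

```text
clock: 10.7
eef_pos: [0.4824, 0.0694, 0.0713]
ee_rot: [[0.0, 0.966, 0.26], [-0.0, 0.26, -0.966], [-1.0, 0.0, 0.0]]
contact_force: [0.6, 1.0, 0.8]
grip_width: 0.0
```

Run:
```python
from h import *
a=manip.camera("wrist")[:,:,::-1];cv2.imwrite("pics/w7.png",a)
```

```text
(no output)
```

View pics/w7.png

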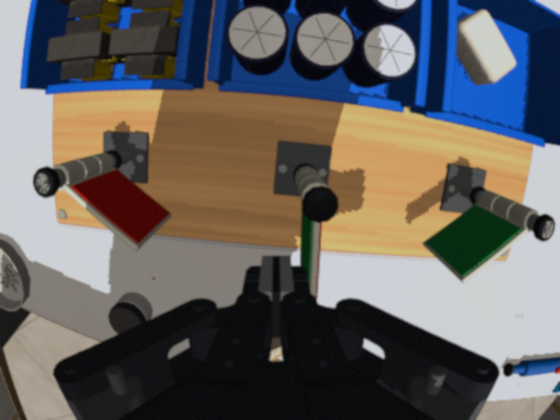

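Emit:
move_arm([
  [[0, -0.0017, 0.0065], 0, 0],
  [[0, -0.0017, 0.0065], 0, 0],
  [[0, 0.0003, 0.0067], 0, 0],
  [[0, 0.0003, 0.0067], 0, 0],
  [[0, 0.0014, 0.0043], 0, 0],
  [[0, 0.0014, 0.0043], 0, 0],
  [[0, 0.002, 0.003], 0, 0],
  [[0, 0, 0], 0, 0],
  [[0, 0, 0], 0, 0],
])

```text
clock: 11.65
eef_pos: [0.4942, 0.0335, 0.0713]
ee_rot: [[-0.0, 0.965, 0.261], [-0.0, 0.261, -0.965], [-1.0, -0.0, 0.0]]
contact_force: [-0.1, -0.3, 0.3]
grip_width: -0.0001
```

Emit:
move_arm([
  [[0, -0.01, -0.001], 0, 0],
  [[0, -0.015, 0], 0, 0],
  [[0, -0.015, 0], 0, 0],
  [[-0.02, -0.01, 0], 0, 0],
  [[-0.03, -0.01, 0], 0, 0],
  [[-0.03, -0.01, 0], 0, 0],
  [[-0.03, -0.01, 0], 0, 0],
  [[0, 0, 0], 0, 0],
  [[0, 0, 0], 0, 0],
])

```text
clock: 12.55
eef_pos: [0.4165, 0.0136, 0.1815]
ee_rot: [[0.001, 0.965, 0.261], [-0.0, 0.261, -0.965], [-1.0, 0.001, 0.001]]
contact_force: [0.4, -0.1, -0.0]
grip_width: -0.0002
```

Run:
```python
from h import *
a=manip.camera("wrist")[:,:,::-1];cv2.imwrite("pics/w8.png",a)
a=manip.camera("scene")[:,:,::-1];cv2.imwrite("pics/s8.png",a)
```

```text
(no output)
```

View pics/w8.png

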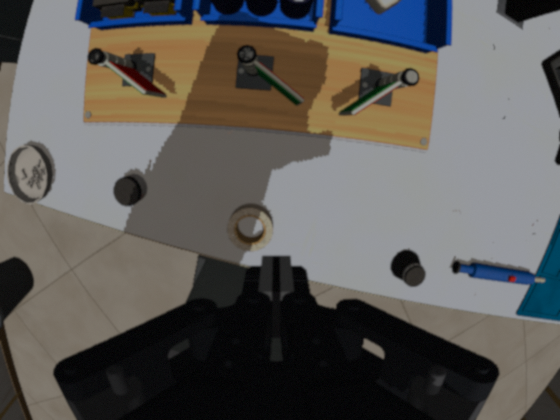

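View pics/s8.png

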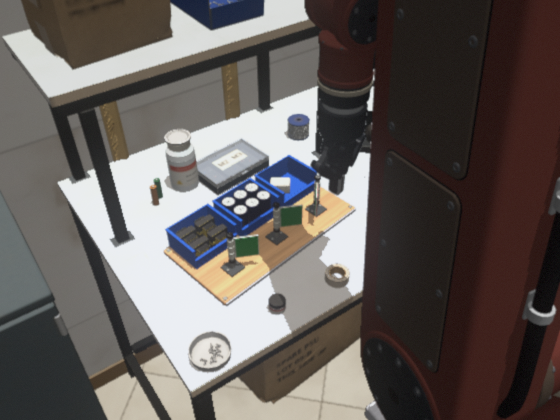

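The wrist view shows all three tags. I'll measure their angles from the post caps (97,57), (247,53), (409,76) and the leaf outer ends (162,94), (300,102), (342,112).

Run:
```python
from h import *
c=manip.calibration("wrist");K=c["intrinsics"];T=np.array(c["cam_to_world"])
def pl(u,v,z):
    x,y=u-K[0,2],v-K[1,2];r=np.hypot(x,y);t=r/K[0,0]
    d=T[:3,:3]@np.array([np.sin(t)*x/r,np.sin(t)*y/r,np.cos(t)]);o=T[:3,3];return (o+d*(z-o[2])/d[2])[:2]
f=np.array([-.986,-.164]); r=np.array([.164,-.986])
for n,a,b in [("trf",(97,57),(162,94)),("cap",(247,53),(300,102)),("chg",(409,76),(342,112))]:
    A=pl(*a,.1);B=pl(*b,.09);d=B-A;print(n,A.round(3),B.round(3),"len",np.hypot(*d).round(3),"ang",np.arctan2(d@r,d@f).round(2))
z=cv2.imread("pics/w8.png")[20:150,60:450];cv2.imwrite("pics/w8z.png",cv2.resize(z,None,fx=2,fy=2))
for n in ("top",):
    a=manip.camera(n)[:,:,::-1];cv2.imwrite("pics/t8.png",a)
s=manip.state();print(s["clock"],s["eef_pos"],np.abs(s["qvel"]).max())
```

```text
trf [0.505 0.175] [0.485 0.118] len 0.06 ang 1.08
cap [0.526 0.063] [0.503 0.019] len 0.05 ang 0.92
chg [ 0.545 -0.05 ] [ 0.504 -0.012] len 0.056 ang -0.92
12.7 [0.41592583 0.01379515 0.18028244] 0.007801185856412227
```

View pics/w8z.png

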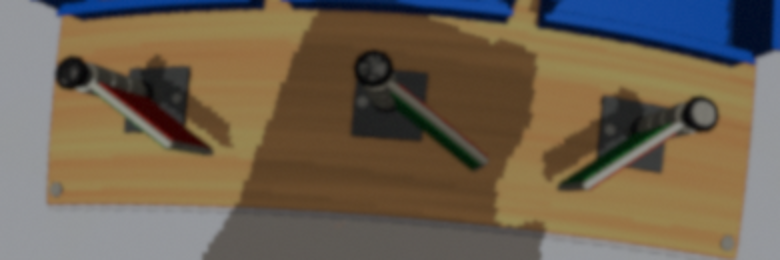

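View pics/t8.png

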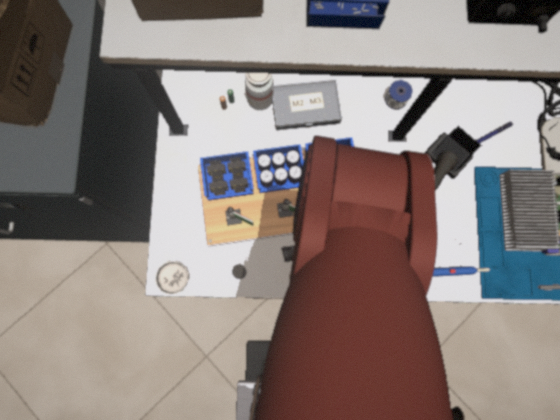

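The angles are about +0.9 to +1.08 (transformers, never touched), +0.92 (capacitors) and -0.92 (chargers). The arm is still and clear of everything.

```bash
python3 -c "
from rig import manip
print(manip.finish_job())"
```

```text
the job is handed in; nothing more can be done
None
```

I flipped the two wrong tags with the closed fingertips. The capacitor tag now shows green and the charger tag shows red. The transformer tag was already green, so I left it alone. I handed the job in at about 12.7 s on the robot's clock, with the arm lifted clear and at rest; no verdict was reported.

| Tag | Start (rad) | Final wrist picture (rad) | Needed |
|---|---|---|---|
| Capacitors | -0.98 | +0.92 | above +0.6 |
| Chargers | +1.05 | -0.92 | below -0.6 |
| Transformers | +0.88 | +1.08 | above +0.6 |

- **Disagreement:** the two transformer readings differ by about 0.2 rad. I put this down to the leaf corner I picked in the oblique wrist view, since nothing came near that tag.
- **Forces:** the wrist force readings at the end of each move were about 1 N or less, which is noise level. I did not read the force during the sweeps themselves.
- **Loose things:** the charger, jar, tape, loupe and dish looked undisturbed in the pictures. I did not re-measure their positions.

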